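Steepen the slipped bread board on its rest

ROBOT

A 6-joint arm with a two-finger parallel gripper is mounted at the origin on a cart in front of the work surface, level with it; the furniture and walls round the work are solid. World frame = base frame: x ahead of the robot, y to its left, z up, the work surface at z = 0. Lengths are in m, angles in rad, forces in N, time in s.
With the tool pointing down it reaches from about 0.375 to 0.925 m from the base axis. Payload 5.7 kg.
Tool frame: the origin (TCP) lies between the finger pads; the fingertips stand 8 mm ahead of it and the grasp point (between the pads) lies 11 mm behind it; z points along the fingers, y is the line along which they close (so a half turn about z gives the same grasp; the last joint's range is limited). The gripper opens to 85 mm and grips with 20 to 120 N. Pads are 22 mm wide; open, the fingers measure 114 mm over their backs; the gripper's body (76 mm by 85 mm) begins 54 mm behind the grasp point. The pads swing forward as they close: fully open they stand 13 mm farther back than shut.
Start: joints at [-1.288, 0.359, 1.51, -0, 1.272, -0.115], TCP at [0.232, -0.553, 0.239] pointing down, gripper open.
Joint ranges: [-2.97, 2.97], [-1.01, 2.36], [0.21, 2.38], [-0.96, 4.11], [0.2, 2.71], [-2.98, 2.98]. Speed limits (rad/s): [2.39, 2.39, 3.14, 3.14, 3.14, 3.14].

INTERFACE

Orientations are given as [roll, pitch, yaw] about the fixed x, y, z axes, in that order (R = Rz(yaw) Ry(pitch) Rx(roll)).
In Python, from station import arm, get_image, job_done, outline_of gives the robot as it stands.
- The arm moves only by the tool arm_command, never from a script. Its argument "rows" is text: rows parted by semicolons, each of 7 numbers parted by spaces: the turn, a rotation vector about the world's x, y, z scaled (see below), then the shift along the world's x, y, z scaled (see below), then the opening, from -1 (shut) to 1 (fully open). In form: rx ry rz tx ty tz claw; .... A call has 1 to 10 rows; each row is the pose to reach, as a shift and turn from the pose commanded when the call began, turning the shorter way round; what a row does not reach only later rows make up. The controller multiplies each number of a shift by 120 mm and each number of a turn by 180 degrees. A row lasts 1/8 s, in which the tool goes at most 62.5 mm and 10.7 degrees, less where a joint would pass 70% of its speed; a pose out of reach is approached as far as the arm can. A call with a number of a shift or a turn outside -1 to 1 is refused whole. A call with a gripper value outside its range is refused whole. The fingers move at their own pace and stop on an object; "newtons" is the grip in N (left out, the last holds). Time passes only in rows, so rows that repeat a pose let the fingers close. It gives the time, the measured TCP pose, the force, the opening and the grip force at its end, in the units of the state.
- arm.state(): the state, without advancing time (a new reading comes with each control period).
- get_image(name): name is "scene" or "top"; returns a dict with "img" (420x560x3 uint8, blue, green, red), "K" (3x3 intrinsics, pixels), "cam_to_world" (4x4, takes a point from camera to world coordinates). Camera axes: x right, y up, looking along -z (the intrinsics and any distortion apply to the point x, -y, -z); pixel columns grow to the right and rows downward; lengths in m; the calibration is good to about 2 mm. A picture is of the moment at which its call begins. There is no depth.
- job_done(): hands the job in; it is judged then, once.
Trained networks look in a picture, given as the dict that the camera call returned (one of the last four; its "shot" number tells which), for a name from the list of things; names that differ only in an ending like _2 or _b are one class to them, and where a whole thing is asked for, a point or a joint stands for the part that bears it (a point fixed in the world has none). Each returns a list of dicts, best first, with "confidence" (0 to 1); they miss things now and then, are a little off and sometimes report something else, mostly with a low value. They report only what shows in the picture. A call takes as long as a camera call. They do not tell look-alikes from the thing itself.
- outline_of(target, picture): "region" (420x560 bool, what is visible of it) and "bbox" ([centre column, centre row, width, height] in pixels, round what is visible of it).
The state is a dict: "time_s": time; "qpos": joint angles; "qd": joint speeds; "joint_efforts": joint torques, N m; "ee_pos": TCP position; "eef_rot": TCP orientation; "ft_force": force on the tool from outside, world axes, zero at the start; "wrist_torque": the same for the moment, N m; "finger_gap": finger opening in m; "grip_force": force on a finger pad.
Only numpy, scipy, OpenCV 4.12 (cv2) and the standard library are available. Lean on these libraries where they do the work, as an engineer would, in place of code of your own. Each camera call takes 0.05 s, during which the arm holds its last target. There are 200 camera calls.

TASK

The wooden bread board has slipped down on its steel rest. First move the pepper mill and the blue-capped spice jar that stand in front of its foot onto the cork mat, both upright beside the blue salt drum; then gently slide the board's lower edge straight in along the worktop, without lifting it or letting it fall, until that edge lies square in line between the two small pins on the rest's feet (the board then leans about 20 degrees from upright against the rail) and stays there. Leave the salt drum and the other things where they are.

Things in the scene. Friction and masses are not known exactly. Their poses are not given: they have to be found in the camera images.
- rack: dark steel board rest, fixed. Round rail along y, 16 mm thick, axis 160 mm up, on 12 mm posts at y = +-95 mm, on flat feet 16 mm wide, 10 mm high, x -100 to +65 mm, inner edges at y = +-87 mm; low bar between the feet at x = 55 mm. Origin on the worktop below mid-rail; z up; the board stands on the -x side: pushing it in means along the rest's +x
- pin_a (a point): top of the small bright steel pin (12 mm thick, top 33 mm above the worktop) on the rest's foot at y = +95 mm, x = -72 mm in the rest's frame
- pin_b (a point): the same on the other foot, y = -95 mm, x = -72 mm in the rest's frame
- board: plain light wooden bread board, 140 x 260 x 12 mm, about 0.45 kg, back on the rail, lower edge on the bare worktop, held by friction only. Origin mid lower end face; z up the board (angle to vertical = lean, about 40 to 46 degrees at the start), x out of its back to the rail, y along the width. At the start the lower edge is up to 5 degrees out of square with the rail
- board_foot_a (a point): middle of the board's thickness at its lower corner on +y (board frame 0, +70, 0 mm)
- board_foot_b (a point): the same at the corner on -y (board frame 0, -70, 0 mm)
- mill: turned dark wooden pepper mill, 150 mm tall, base 58 mm across, round head about 50 mm across from 109 to 139 mm up with a small 12 mm knob on top; about 0.18 kg; it stands in front of the board (the like one far back by the wall is not meant). Origin at the centre of its underside, z up
- spice: small glass spice jar with blue screw cap, 92 mm tall, 46 mm across, about 0.14 kg; it stands in front of the board (the like one far back by the wall is not meant). Origin at the centre of its underside, z up
- mat: cork mat, fixed, 210 mm (x) by 120 mm (y), 5 mm thick. Origin at the centre of its underside, z up; the salt drum stands near its far (+x) end, leaving room for two more in front of it. Beware: a wall cabinet overhangs the worktop beyond world x = 0.60 m, 0.5 m up
- drum: blue cardboard salt drum with white cap, 116 mm tall, 57 mm across, stands on the mat and stays. Origin at the centre of its underside
- cup: small white cup with a handle, 63 mm across, 92 mm with handle, 51 mm tall, bystander. Origin at the centre of its underside
- packet: green tea-bag box, 50 x 74 x 55 mm tall, bystander. Origin at the centre of its underside
- dropper: brown dropper bottle, 33 mm across, 102 mm tall, bystander behind the rest. Origin at the centre of its underside
- matches: matchbox lying flat, 36 x 57 x 15 mm, bystander. Origin at the centre of its underside
There are look-alikes about, which are no part of the job. Of the things like the mill, leave any that is turquoise; of the rest the larger one is meant.

How it is judged:
By the outcome, as a careful person would: the job done as asked, in the order asked, and still so for the second after the job is handed in, with the robot touching nothing.
It also fails if it takes over 72 s, if anything falls off the work surface, if the arm or the gripper's body presses on something with over 40 N, if the wrist force passes 120 N, or if a joint passes its speed limit or range.

## Working session

There is one attempt and no reset: what is moved stays moved. The work goes in short steps, Python scripts to look and compute and a tool call to move; the robot and the scene stay as the last step left them, time stands still between calls to the robot, and variables do not carry over. Pictures are saved under pics/ and viewed, at most 10 in all, crops included, and the job is handed in when it is done.

Besides the shell and the picture viewer there is one more tool, called after "Emit:" as a command line: name --argument value ..., lists and objects as JSON in quotes. arm_command: Moves the arm, as the interface text tells. Its arguments: {"type":"object","properties":{"rows":{"type":"string"},"newtons":{"type":"number"}},"required":["rows"]}

```bash
mkdir -p pics; ls; cat > h.py <<'E'
import numpy as np,cv2
from station import arm,get_image,job_done,outline_of
def ray(p,u,v):
    K=p["K"];T=np.array(p["cam_to_world"]);d=np.linalg.inv(np.array(K))@[u,v,1]
    d=T[:3,:3]@np.array([d[0],-d[1],-d[2]]);return T[:3,3],d
def at_z(p,u,v,z):
    o,d=ray(p,u,v);return o+d*(z-o[2])/d[2]
def proj(p,X):
    T=np.array(p["cam_to_world"]);c=T[:3,:3].T@(np.array(X)-T[:3,3]);q=np.array(p["K"])@[c[0],-c[1],-c[2]];return q[:2]/q[2]
E
python3 - <<'E'
from h import *
print(arm.state())
for n in("scene","top"):
    p=get_image(n);cv2.imwrite(f"pics/{n}1.png",cv2.resize(p["img"],None,fx=1.4,fy=1.4,interpolation=cv2.INTER_CUBIC));print(n,[k for k in p],np.round(p["cam_to_world"],3).tolist(),p["K"])
    for t in "rack board mill spice mat drum cup packet dropper matches".split():
        for r in outline_of(t,p):print(t,round(r["confidence"],2),np.round(r["bbox"],1))
E
```

```text
pics
{'time_s': 0.0, 'qpos': array([-1.28813125e+00,  3.59517403e-01,  1.51147142e+00, -1.52133599e-05,
        1.27250926e+00, -1.15038830e-01]), 'qd': array([ 0.00113821, -0.00015533, -0.00074334, -0.00038807, -0.00016979,
        0.00031887]), 'joint_efforts': array([-4.02005517e-04, -5.27621341e+01, -2.78622866e+01, -3.01588298e-04,
        1.31505643e-02, -9.74868527e-06]), 'ee_pos': array([ 0.23220909, -0.55249367,  0.23843137]), 'eef_rot': array([-3.13969815e+00, -2.04277769e-04,  3.97708202e-01]), 'ft_force': array([-0.26414946, -0.62165692,  1.02978873]), 'wrist_torque': array([-0.01618962, -0.04366916, -0.04201203]), 'grip_force': 0.0, 'finger_gap': 0.08533471176273194}
scene ['img', 'K', 'cam_to_world', 'shot'] [[-0.776, 0.394, -0.492, -0.263], [-0.63, -0.493, 0.6, 1.05], [-0.006, 0.776, 0.631, 1.07], [0.0, 0.0, 0.0, 1.0]] [[465.41149941   0.         276.14972337]
 [  0.         465.41149941 210.78705151]
 [  0.           0.           1.        ]]
rack 0.7 [226.7 271.4  71.9  82.6]
board 0.91 [233.  240.9  76.8  32.8]
mill 0.64 [277.2 212.2  16.4  38.3]
mill 0.6 [345.5 155
[... 440 characters left out ...]
14, 0.099], [0.013, 0.195, 0.981, 1.717], [0.0, 0.0, 0.0, 1.0]] [[546.71035251   0.         275.16360167]
 [  0.         546.71035251 218.60538488]
 [  0.           0.           1.        ]]
rack 0.42 [307.8 233.9  38.5  62.9]
board 0.81 [188.6 224.5  72.7  60.4]
board 0.24 [176.1 230.7  53.9  70.8]
mill 0.75 [412.8 251.2  19.2  14.9]
mill 0.68 [269.6 223.2  19.5  26.7]
mill 0.59 [415.3 219.1  19.4  18.7]
spice 0.78 [240.7 225.7  19.7  21.2]
spice 0.31 [229.2 192.7   7.6  14.6]
mat 0.63 [306.4 233.6  40.8  60.9]
mat 0.48 [369.3 240.4  25.2  23.3]
drum 0.72 [304.6 207.1  20.2  23.1]
cup 0.65 [371.4 241.7  25.   21.4]
packet 0.82 [271.3 183.9  23.2  32.5]
matches 0.47 [226.4 191.4  12.1  16.6]
```

View pics/scene1.png

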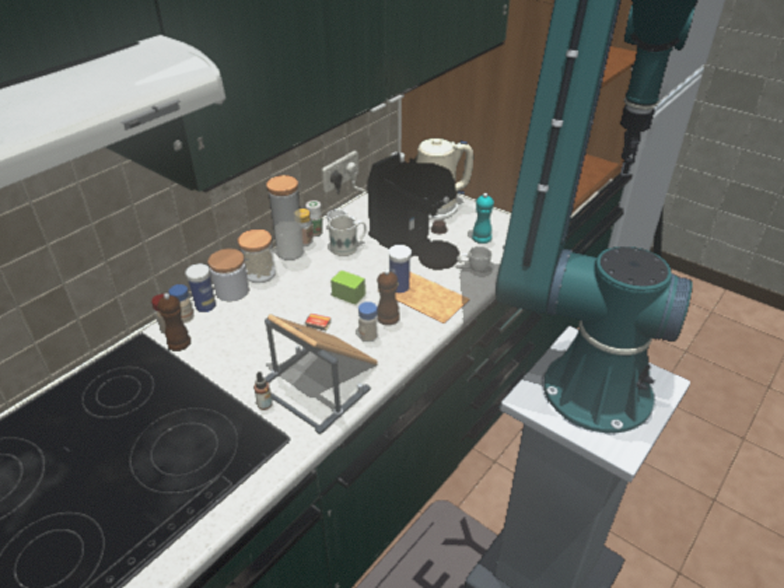

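View pics/top1.png

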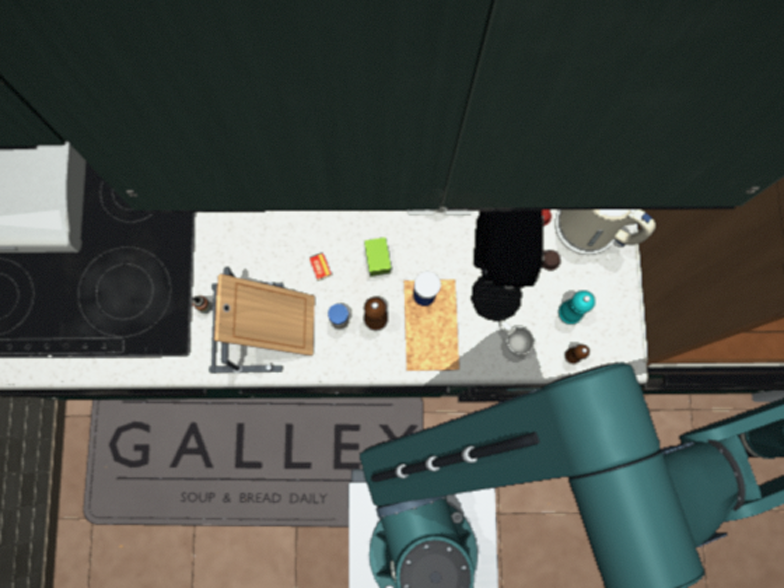

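Scene: the brown mill (scene 388,300; top 375,312 in 1.4x px) and the blue-capped jar (scene 368,322; top 339,316) stand before the board. The mat with the drum is at top (431,325), the rack and board at top (265,315). The small brown mill (577,352), the turquoise one and those by the wall are decoys. Next: zoom on the rack and fit the round things.

```bash
cat >> h.py <<'E'
from scipy.optimize import least_squares
def cyl(x,y,z0,prof):
    a=np.linspace(0,2*np.pi,40);return np.array([[x+r*np.cos(t),y+r*np.sin(t),z0+z] for z,r in prof for t in a])
def bb(p,P):
    q=np.array([proj(p,X) for X in P]);return np.r_[q.min(0),q.max(0)]
def bbd(b):return np.array([b[0]-b[2]/2,b[1]-b[3]/2,b[0]+b[2]/2,b[1]+b[3]/2])
PR=dict(mill=[(0,.029),(.109,.02),(.124,.025),(.139,.02),(.15,.006)],spice=[(0,.023),(.092,.02)],drum=[(0,.0285),(.116,.0285)])
E
python3 - <<'E'
from h import *
ps={n:get_image(n) for n in("scene","top")}
import pickle;pickle.dump(ps,open("p1.pkl","wb"))
for n,(c,r) in dict(scene=(175,210),top=(145,185)).items():
    cv2.imwrite(f"pics/{n}2.png",cv2.resize(ps[n]["img"][r:r+95,c:c+120],None,fx=6.3,fy=6.3,interpolation=cv2.INTER_CUBIC))
near=dict(mill=dict(scene=(277,212),top=(270,223)),spice=dict(scene=(260,229),top=(241,225)),drum=dict(scene=(284,192),top=(304,207)))
for t in near:
    B={}
    for n in ps:
        for r in outline_of(t,ps[n]):
            if np.hypot(*(np.array(r["bbox"][:2])-near[t][n]))<8: B[n]=bbd(r["bbox"]);break
    z0=.005 if t=="drum" else 0
    for use in (list(B),)+tuple([n] for n in B):
        f=lambda q:np.concatenate([bb(ps[n],cyl(q[0],q[1],z0,PR[t]))-B[n] for n in use])
        s=least_squares(f,[.5,.1],loss="soft_l1");print(t,use,np.round(s.x,4),np.round(s.fun,1))
for t,c in dict(packet=(271,184),matches=(226,191)).items(): print(t,at_z(ps["top"],*c,.03))
for uv in [(289,200),(327,200),(328,265),(290,265)]: print("matcorner",at_z(ps["top"],*uv,.005).round(3))
E
```

```text
mill ['scene', 'top'] [0.5192 0.0916] [ 4.7 -2.3 -0.6 -0.5 -0.2  0.7 -1.  -0.4]
mill ['scene'] [0.5201 0.1018] [ 2.6 -1.  -2.6  1. ]
mill ['top'] [0.5196 0.0896] [ 0.4  0.5 -0.4 -0.6]
spice ['scene', 'top'] [0.5147 0.1775] [ 2.2  1.6  0.7  1.7  0.9 -2.9 -1.3 -1.2]
spice ['scene'] [0.5239 0.1743] [ 0.7  0.  -0.8  0. ]
spice ['top'] [0.5082 0.177 ] [ 1.  -0.7 -1.2  0.8]
drum ['scene'] [ 0.5616 -0.0115] [-0.9 -0.4  0.9  0.3]
drum ['scene'] [ 0.5616 -0.0115] [-0.9 -0.4  0.9  0.3]
packet [0.64767914 0.08666236 0.03      ]
matches [0.62581796 0.22975507 0.03      ]
matcorner [0.601 0.029 0.005]
matcorner [ 0.6   -0.093  0.005]
matcorner [ 0.39  -0.09   0.005]
matcorner [0.391 0.029 0.005]
```

View pics/scene2.png

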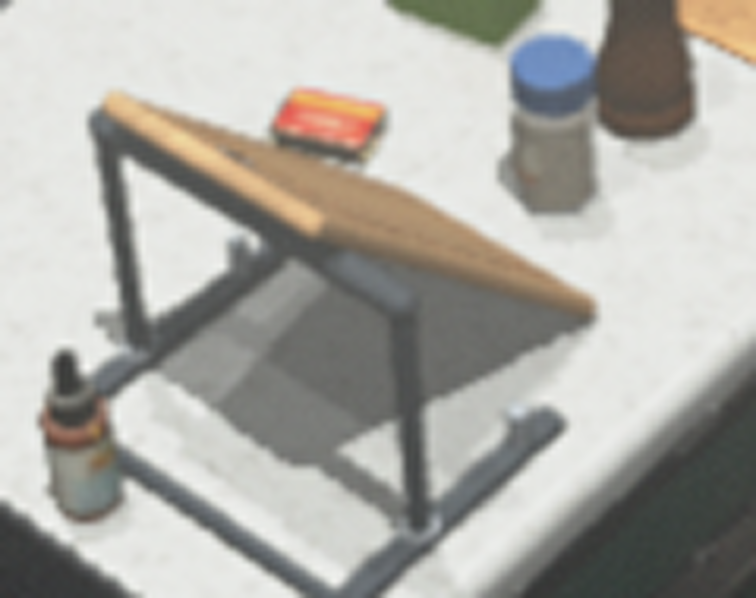

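View pics/top2.png

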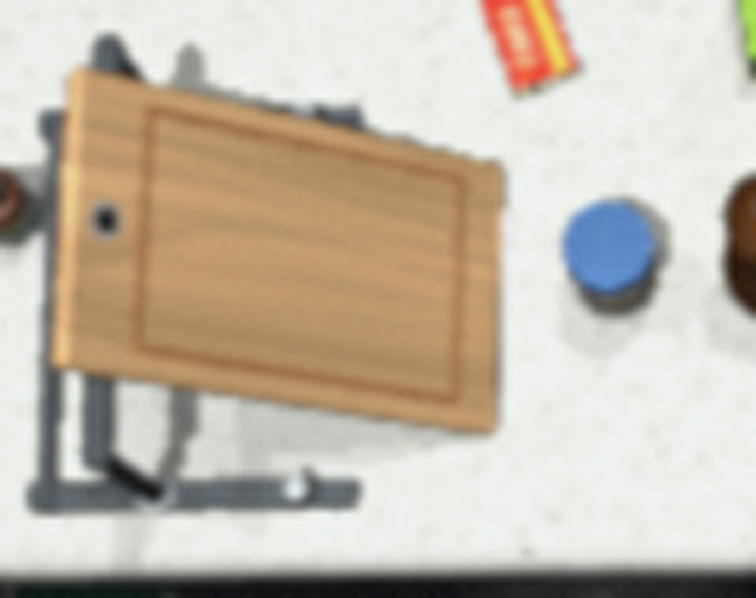

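Crops (6.3x; offsets scene 175,210, top 145,185): pin_a shows at scene (518,408) and top (298,484), pin_b at scene (240,243) and top (303,110). The board's lower front edge in top runs (503,163)–(495,432). Jar cap centre is at top (610,245). Now fitting the poses.

```bash
cat >> h.py <<'E'
def rest(q,P): # q=x,y,yaw
    c,s=np.cos(q[2]),np.sin(q[2]);P=np.atleast_2d(P);return np.c_[q[0]+c*P[:,0]-s*P[:,1],q[1]+s*P[:,0]+c*P[:,1],P[:,2]]
def board(q,P): # q=foot x,y (mid lower end), yaw, lean ; board-frame points
    P=np.atleast_2d(P);t=q[3];X=P[:,0]*np.cos(t)+P[:,2]*np.sin(t);Z=.006*np.sin(t)-P[:,0]*np.sin(t)+P[:,2]*np.cos(t)
    return rest(q[:3],np.c_[X,P[:,1],Z])
E
python3 - <<'E'
from h import *
import pickle;ps=pickle.load(open("p1.pkl","rb"))
S=lambda u,v:("scene",175+u/6.3,210+v/6.3);T=lambda u,v:("top",145+u/6.3,185+v/6.3)
def fit(obs,model,q0):
    f=lambda q:np.concatenate([proj(ps[o[0]],model(q,P)[0])-o[1:] for o,P in obs])
    s=least_squares(f,q0,loss="soft_l1");return s.x,s.fun.reshape(-1,2).round(1).tolist()
R=[(S(518,408),(-.072,.095,.033)),(S(240,243),(-.072,-.095,.033)),(T(298,484),(-.072,.095,.033)),(T(303,110),(-.072,-.095,.033)),
 (S(402,300),(0,.095,.16)),(S(102,122),(0,-.095,.16)),(T(360,493),(-.1,.095,.01)),(T(97,462),(0,.095,.16)),(T(48,300),(.055,0,.008)),(S(425,520),(0,.095,.012))]
q,r=fit(R,rest,[.5,.4,1.57]);print("rest",q.round(4),r)
B=[(T(503,163),(-.006,-.07,0)),(T(495,432),(-.006,.07,0)),(T(72,72),(.006,-.07,.26)),(T(58,365),(.006,.07,.26)),(S(595,297),(-.006,.07,0)),(S(322,230),(.006,.07,.26))]
b,r=fit(B,board,[.5,.25,1.57,.75]);print("board",b.round(4),r)
print("feet",board(b,[[0,.07,0],[0,-.07,0]]).round(4).tolist(),"target",rest(q,[[-.072,.095,0],[-.072,-.095,0]]).round(4).tolist(),"yaw",np.degrees(b[2]-q[2]),"lean",np.degrees(b[3]))
c,s=np.cos(q[2]),np.sin(q[2]);d=b[:2]-q[:2];print("foot in rest",c*d[0]+s*d[1],-s*d[0]+c*d[1])
pt=lambda q,P:np.array([[q[0],q[1],P]])
print("spice",fit([(T(610,245),.092),(S(553,62),.092)],pt,[.5,.17]))
print("mill knob",fit([("top",375/1.4,305/1.4),] and [(("top",375/1.4,304/1.4),.145),(("scene",388/1.4,276/1.4),.145)],pt,[.5,.1]))
print("drum",fit([(("top",427/1.4,283/1.4),.121),(("scene",400.5/1.4,253/1.4),.121)],pt,[.5,0]))
for o in (S(553,62),T(610,245)):print(at_z(ps[o[0]],*o[1:],.092).round(4))
E
```

```text
rest [0.4938 0.4065 1.5763] [[0.4, -0.8], [-0.2, -1.5], [-0.7, 0.5], [-0.7, -0.2], [0.5, -0.3], [0.5, -0.3], [-0.5, -0.2], [-0.1, -0.8], [0.2, 1.3], [-0.4, 0.3]]
board [0.499  0.2399 1.5502 0.732 ] [[0.2, -0.9], [0.3, -0.0], [-0.3, -0.8], [-0.7, 1.1], [1.2, 0.6], [-0.0, -0.7]]
feet [[0.429, 0.2413, 0.004], [0.569, 0.2385, 0.004]] target [[0.3992, 0.334, 0.0], [0.5892, 0.3351, 0.0]] yaw -1.4967983974679073 lean 41.938666665797456
foot in rest -0.16664514660121485 -0.004279699383044626
spice (array([0.50736642, 0.17848051]), [[-0.7, 0.0], [0.4, -1.0]])
mill knob (array([0.51475233, 0.09834314]), [[-0.2, 0.7], [-0.4, -3.7]])
drum (array([ 0.56480158, -0.01345146]), [[-0.2, 0.6], [-0.3, -2.1]])
[0.5051 0.1831 0.092 ]
[0.5074 0.1765 0.092 ]
```

Emit:
arm_command --rows "0 0 0.06 0.16 0.43 0 1; 0 0 0.12 0.33 0.87 0 1; 0 0 0.1245 0.33 0.87 0 1" --newtons 30

```text
time_s: 1.88
ee_pos: [0.2726, -0.4446, 0.2391]
eef_rot: [-3.139, -0.002, 0.793]
ft_force: [-0.0, -0.0, 0.2]
finger_gap: 0.0853
grip_force: 0.0
```

Emit:
arm_command --rows "0 0 0.06 0.16 0.43 0 1; 0 0 0.12 0.33 0.87 0 1; 0 0 0.1245 0.33 0.87 0 1"

```text
time_s: 2.25
ee_pos: [0.312, -0.3416, 0.2393]
eef_rot: [-3.141, -0.001, 1.184]
ft_force: [0.1, -1.1, 0.5]
finger_gap: 0.0855
grip_force: 0.0
```

Emit:
arm_command --rows "0 0 0.06 0.16 0.43 0 1; 0 0 0.12 0.33 0.87 0 1; 0 0 0.1245 0.33 0.87 0 1"

```text
time_s: 2.62
ee_pos: [0.352, -0.2384, 0.2394]
eef_rot: [3.141, -0.0, 1.575]
ft_force: [0.1, -0.0, 0.0]
finger_gap: 0.0851
grip_force: 0.0
```

Emit:
arm_command --rows "0 0 0 0.16 0.43 0 1; 0 0 0 0.33 0.87 0 1; 0 0 0 0.33 0.87 0 1"

```text
time_s: 3.0
ee_pos: [0.3923, -0.1346, 0.2396]
eef_rot: [3.141, 0.0, 1.573]
ft_force: [0.0, -0.2, 0.6]
finger_gap: 0.0854
grip_force: 0.0
```

Emit:
arm_command --rows "0 0 0 0.16 0.43 0 1; 0 0 0 0.32 0.87 0 1; 0 0 0 0.32 0.87 0 1"

```text
time_s: 3.38
ee_pos: [0.4312, -0.0307, 0.2395]
eef_rot: [3.14, 0.0, 1.573]
ft_force: [0.7, -1.3, -1.0]
finger_gap: 0.0854
grip_force: 0.0
```

Emit:
arm_command --rows "0 0 0 0.16 0.43 0 1; 0 0 0 0.32 0.87 0 1; 0 0 0 0.32 0.87 0 1"

```text
time_s: 3.75
ee_pos: [0.47, 0.0733, 0.2394]
eef_rot: [3.14, 0.0, 1.572]
ft_force: [-1.2, -0.9, -0.5]
finger_gap: 0.0854
grip_force: 0.0
```

Emit:
arm_command --rows "0 0 0 0.16 0.43 0 1; 0 0 0 0.32 0.87 0 1; 0 0 0 0.32 0.87 0 1; 0 0 0 0.32 0.87 0 1"

```text
time_s: 4.25
ee_pos: [0.5063, 0.175, 0.2389]
eef_rot: [-3.141, 0.002, 1.569]
ft_force: [0.2, -0.6, 0.4]
finger_gap: 0.0852
grip_force: 0.0
```

```bash
python3 - <<'E'
from h import *
p=get_image("scene");a=cv2.resize(p["img"][130:260,190:330],None,fx=4.2,fy=4.2,interpolation=cv2.INTER_CUBIC)
cv2.imwrite("pics/s3.png",a)
s=arm.state();print(s["ee_pos"],s["qpos"])
E
```

```text
[0.50598992 0.17495261 0.23895948] [ 2.04620287e-01  2.67248651e-01  1.64859353e+00 -1.19995767e-03
  1.22708874e+00  2.07022585e-01]
```

View pics/s3.png

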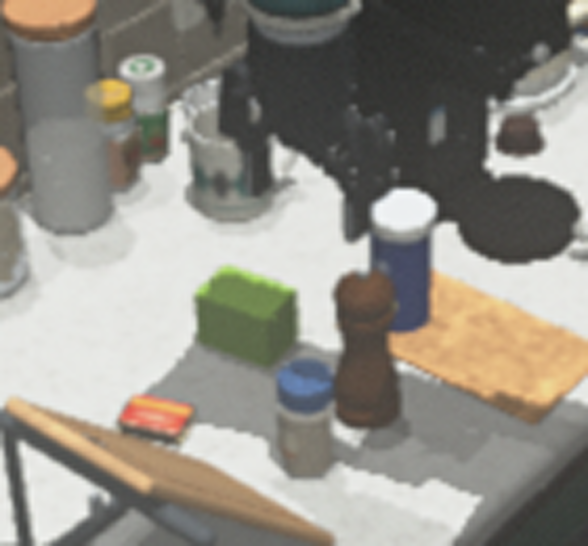

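The gripper hovers over the jar (crop 305,385), with the fingers at (255,190) and (357,225). Way down is clear, so I descend and grip.

Emit:
arm_command --rows "0 0 0 0.01 0.02 -0.4 1; 0 0 0 0.01 0.02 -0.79 1; 0 0 0 0.01 0.02 -0.79 1"

```text
time_s: 4.68
ee_pos: [0.504, 0.1774, 0.1418]
eef_rot: [-3.134, 0.002, 1.569]
ft_force: [-0.8, 0.2, 0.1]
finger_gap: 0.0851
grip_force: 0.0
```

Emit:
arm_command --rows "0 0 0 0 0 -0.4 1; 0 0 0 0 0 -0.79 1; 0 0 0 0 0 -0.79 1; 0 0 0 0 0 -0.79 0.2; 0 0 0 0 0 -0.79 -0.5; 0 0 0 0 0 -0.79 -0.5; 0 0 0 0 0 -0.79 -0.5; 0 0 0 0 0 -0.79 -0.5" --newtons 30

```text
time_s: 5.68
ee_pos: [0.509, 0.1804, 0.0521]
eef_rot: [3.138, -0.001, 1.571]
ft_force: [-0.9, -1.6, 7.9]
finger_gap: 0.0449
grip_force: 29.5
```

```bash
python3 - <<'E'
from h import *
s=arm.state();print(s["ee_pos"],s["finger_gap"],s["grip_force"],s["ft_force"])
import pickle;ps=pickle.load(open("p1.pkl","rb"))
print(at_z(ps["scene"],277.1,199,.124),at_z(ps["scene"],277.1,226,.008))
E
```

```text
[0.50903728 0.18039068 0.05208171] 0.0448948822394414 29.511594772338867 [-0.89138185 -1.55164927  7.88312069]
[0.51223336 0.09994484 0.124     ] [0.51059767 0.10290617 0.008     ]
```

Emit:
arm_command --rows "0 0 0 0 0 0.1 -0.5; 0 0 0 0 0 0.35 -0.5; 0 0 0 0 0 0.6 -0.5; 0 0 0 0 0 0.8 -0.5"

```text
time_s: 6.18
ee_pos: [0.5075, 0.1802, 0.148]
eef_rot: [3.14, -0.0, 1.571]
ft_force: [-0.1, 0.8, -0.5]
finger_gap: 0.0454
grip_force: 31.4
```

Emit:
arm_command --rows "0 0 0 0 0 0.25 -0.5; 0 0 0 0 0 0.5 -0.5; 0 0 0 0 0 0.8 -0.5; 0 0 0 0 0 0.8 -0.5"

```text
time_s: 6.68
ee_pos: [0.5091, 0.1806, 0.2456]
eef_rot: [3.135, -0.002, 1.571]
ft_force: [0.3, -0.5, -1.4]
finger_gap: 0.0448
grip_force: 31.5
```

Emit:
arm_command --rows "0 0 0 -0.08 -0.2 0 -0.5; 0 0 0 -0.18 -0.47 0 -0.5; 0 0 0 -0.29 -0.75 0 -0.5; 0 0 0 -0.29 -0.75 0 -0.5"

```text
time_s: 7.18
ee_pos: [0.4703, 0.0885, 0.2409]
eef_rot: [-3.139, 0.001, 1.569]
ft_force: [1.5, -0.1, -2.0]
finger_gap: 0.0448
grip_force: 31.5
```

Emit:
arm_command --rows "0 0 0 -0.1 -0.25 0 -0.5; 0 0 0 -0.2 -0.5 0 -0.5; 0 0 0 -0.29 -0.75 0 -0.5; 0 0 0 -0.29 -0.75 0 -0.5; 0 0 0 -0.29 -0.75 0 -0.5"

```text
time_s: 7.8
ee_pos: [0.4379, 0.0008, 0.2415]
eef_rot: [3.142, -0.001, 1.571]
ft_force: [-0.2, -0.5, -2.0]
finger_gap: 0.0453
grip_force: 31.5
```

Emit:
arm_command --rows "0 0 0 0 -0.05 -0.2 -0.5; 0 0 0 0 -0.05 -0.5 -0.5; 0 0 0 0 -0.05 -0.76 -0.5; 0 0 0 0 -0.05 -0.76 -0.5"

```text
time_s: 8.3
ee_pos: [0.436, -0.0046, 0.1487]
eef_rot: [-3.136, -0.001, 1.572]
ft_force: [0.1, -0.2, -1.8]
finger_gap: 0.0451
grip_force: 31.4
```

Emit:
arm_command --rows "0 0 0 0 0 -0.25 -0.5; 0 0 0 0 0 -0.5 -0.5; 0 0 0 0 0 -0.68 -0.5; 0 0 0 0 0 -0.74 -0.5; 0 0 0 0 0 -0.75 -0.5; 0 0 0 0 0 -0.76 -0.5; 0 0 0 0 0 -0.77 -0.5;  0 0 0 0 0 -0.77 -0.5"

```text
time_s: 9.3
ee_pos: [0.4379, -0.006, 0.0584]
eef_rot: [3.141, 0.0, 1.571]
ft_force: [0.8, 0.0, -1.7]
finger_gap: 0.0453
grip_force: 31.6
```

Emit:
arm_command --rows "0 0 0 0 0 -0.01 -0.5; 0 0 0 0 0 -0.02 -0.5; 0 0 0 0 0 -0.02 -0.5"

```text
time_s: 9.68
ee_pos: [0.4378, -0.006, 0.057]
eef_rot: [3.141, 0.0, 1.571]
ft_force: [-4.2, 0.8, 20.4]
finger_gap: 0.0449
grip_force: 33.7
```

Emit:
arm_command --rows "0 0 0 0 0 0.01 -0.3; 0 0 0 0 0 0.01 0.2; 0 0 0 0 0 0.01 1; 0 0 0 0 0 0.01 1; 0 0 0 0 0 0.1 1; 0 0 0 0 0 0.4 1; 0 0 0 0 0 0.77 1; 0 0 0 0 0 0.77 1"

```text
time_s: 10.68
ee_pos: [0.4403, -0.0063, 0.1515]
eef_rot: [3.134, 0.001, 1.571]
ft_force: [-0.1, 0.6, 0.8]
finger_gap: 0.0854
grip_force: 0.0
```

Emit:
arm_command --rows "0 0 0 0 0 0.4 1; 0 0 0 0 0 0.77 1; 0 0 0 0 0 0.77 1"

```text
time_s: 11.05
ee_pos: [0.4397, -0.0063, 0.2431]
eef_rot: [3.136, 0.001, 1.571]
ft_force: [0.8, 0.5, -0.0]
finger_gap: 0.0858
grip_force: 0.0
```

Emit:
arm_command --rows "0 0 0 0.33 0.42 0 1; 0 0 0 0.66 0.85 0 1; 0 0 0 0.66 0.85 0 1; 0 0 0 0.66 0.85 0 1"

```text
time_s: 11.55
ee_pos: [0.5154, 0.096, 0.2388]
eef_rot: [-3.138, 0.001, 1.572]
ft_force: [-0.4, -0.1, 0.8]
finger_gap: 0.0853
grip_force: 0.0
```

```bash
python3 - <<'E'
from h import *
p=get_image("scene");cv2.imwrite("pics/s4.png",cv2.resize(p["img"][130:260,190:330],None,fx=4.2,fy=4.2,interpolation=cv2.INTER_CUBIC))
s=arm.state();print(s["ee_pos"],proj(p,s["ee_pos"]),proj(p,[s["ee_pos"][0],s["ee_pos"][1],.15]))
E
```

```text
[0.51516811 0.09542773 0.23910782] [277.09167662 169.29424639] [277.2297106  191.76692503]
```

View pics/s4.png

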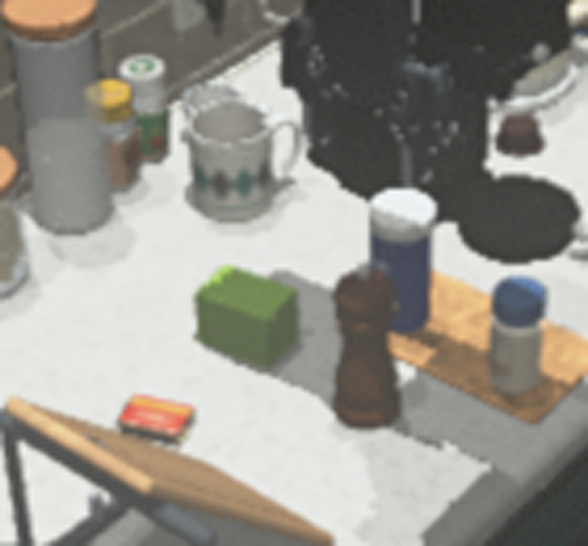

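The jar stands upright on the mat (crop 517,340). The mill (366,345) lies under the TCP as projected (366,260 for its top), so I descend and grip its head.

Emit:
arm_command --rows "0 0 0 0 0 -0.3 1; 0 0 0 0 0 -0.7 1; 0 0 0 0 0 -1 1; 0 0 0 0 0 -1 1"

```text
time_s: 12.1
ee_pos: [0.5132, 0.0947, 0.1181]
eef_rot: [-3.134, 0.001, 1.57]
ft_force: [-0.1, 0.2, -0.3]
finger_gap: 0.0853
grip_force: 0.0
```

Emit:
arm_command --rows "0 0 0 0 0 -0.06 1; 0 0 0 0 0 -0.06 0.3; 0 0 0 0 0 -0.06 -0.5; 0 0 0 0 0 -0.06 -0.5; 0 0 0 0 0 -0.06 -0.5; 0 0 0 0 0 -0.06 -0.5" --newtons 35

```text
time_s: 12.85
ee_pos: [0.5174, 0.0962, 0.1147]
eef_rot: [3.14, -0.0, 1.571]
ft_force: [-1.5, 0.2, 7.0]
finger_gap: 0.0467
grip_force: 34.8
```

Emit:
arm_command --rows "0 0 0 0 0 0.06 -0.5; 0 0 0 0 0 0.2 -0.5; 0 0 0 0 0 0.4 -0.5; 0 0 0 0 0 0.65 -0.5; 0 0 0 0 0 0.65 -0.5"

```text
time_s: 13.48
ee_pos: [0.5187, 0.0963, 0.1937]
eef_rot: [3.136, -0.0, 1.571]
ft_force: [0.6, 0.1, -1.9]
finger_gap: 0.0466
grip_force: 36.3
```

Emit:
arm_command --rows "0 0 0 0 0 0.3 -0.5; 0 0 0 0 0 0.65 -0.5; 0 0 0 0 0 0.65 -0.5; 0 0 0 0 0 0.65 -0.5"

```text
time_s: 13.98
ee_pos: [0.5158, 0.096, 0.2679]
eef_rot: [-3.139, 0.0, 1.571]
ft_force: [0.4, 0.4, -2.7]
finger_gap: 0.0468
grip_force: 36.9
```

```bash
python3 - <<'E'
from h import *
p=get_image("scene");cv2.imwrite("pics/s5.png",cv2.resize(p["img"][110:260,190:330],None,fx=4,fy=4,interpolation=cv2.INTER_CUBIC))
s=arm.state();e=s["ee_pos"];print(e,s["ft_force"],s["grip_force"],s["finger_gap"])
print([((proj(p,e+[0,0,dz])-[190,110])*4).round() for dz in(0,.035,-.115)])
E
```

```text
[0.51548628 0.09602531 0.2673932 ] [ 0.07854863 -1.06835718 -2.61337266] 36.8873130180873 0.046489622892442406
[array([347., 207.]), array([347., 169.]), array([348., 325.])]
```

View pics/s5.png

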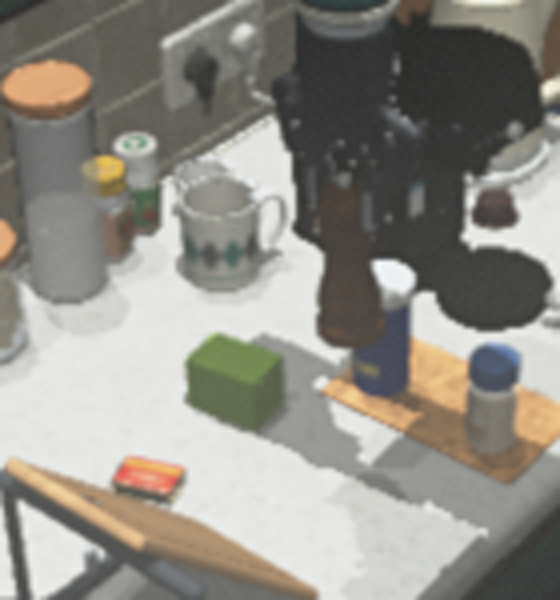

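The mill hangs upright (knob 344,178, base 350,328), its base where the TCP projects (348,325). On to the mat.

Emit:
arm_command --rows "0 0 0 -0.05 -0.18 0 -0.5; 0 0 0 -0.11 -0.42 0 -0.5; 0 0 0 -0.17 -0.65 0 -0.5; 0 0 0 -0.17 -0.65 0 -0.5"

```text
time_s: 14.52
ee_pos: [0.4948, 0.0168, 0.2674]
eef_rot: [-3.138, 0.0, 1.569]
ft_force: [1.0, 1.3, -1.0]
finger_gap: 0.0465
grip_force: 36.9
```

Emit:
arm_command --rows "0 0 0 -0.05 -0.22 0 -0.5; 0 0 0 -0.11 -0.45 0 -0.5; 0 0 0 -0.17 -0.65 0 -0.5; 0 0 0 -0.17 -0.65 0 -0.5; 0 0 0 -0.17 -0.65 0 -0.5"

```text
time_s: 15.15
ee_pos: [0.4759, -0.059, 0.2686]
eef_rot: [-3.14, -0.001, 1.571]
ft_force: [-1.2, 0.9, -1.4]
finger_gap: 0.0467
grip_force: 36.9
```

Emit:
arm_command --rows "0 0 0 0 0 -0.2 -0.5; 0 0 0 0 0 -0.45 -0.5; 0 0 0 0 0 -0.7 -0.5; 0 0 0 0 0 -0.9 -0.5; 0 0 0 0 0 -0.9 -0.5"

```text
time_s: 15.78
ee_pos: [0.4746, -0.0585, 0.1596]
eef_rot: [-3.137, -0.002, 1.572]
ft_force: [-0.9, 0.5, -1.2]
finger_gap: 0.0465
grip_force: 37.0
```

Emit:
arm_command --rows "0 0 0 0 0 -0.1 -0.5; 0 0 0 0 0 -0.2 -0.5; 0 0 0 0 0 -0.27 -0.5; 0 0 0 0 0 -0.3 -0.5; 0 0 0 0 0 -0.3 -0.5"

```text
time_s: 16.4
ee_pos: [0.4759, -0.06, 0.1251]
eef_rot: [-3.141, -0.0, 1.571]
ft_force: [0.2, -0.9, -2.3]
finger_gap: 0.0468
grip_force: 37.0
```

Creep down the last ~5 mm.

Emit:
arm_command --rows "0 0 0 0 0 -0.02 -0.5; 0 0 0 0 0 -0.035 -0.5; 0 0 0 0 0 -0.035 -0.5"

```text
time_s: 16.77
ee_pos: [0.476, -0.0599, 0.121]
eef_rot: [-3.141, -0.0, 1.571]
ft_force: [0.3, -0.2, -1.5]
finger_gap: 0.0465
grip_force: 37.0
```

Emit:
arm_command --rows "0 0 0 0 0 -0.008 -0.5; 0 0 0 0 0 -0.008 -0.5"

```text
time_s: 17.02
ee_pos: [0.476, -0.0599, 0.1201]
eef_rot: [-3.141, -0.0, 1.571]
ft_force: [0.6, 0.3, -1.3]
finger_gap: 0.0464
grip_force: 37.0
```

Emit:
arm_command --rows "0 0 0 0 0 -0.008 -0.5; 0 0 0 0 0 -0.008 -0.5"

```text
time_s: 17.27
ee_pos: [0.4761, -0.06, 0.1198]
eef_rot: [3.141, 0.0, 1.571]
ft_force: [-1.8, 0.9, 6.2]
finger_gap: 0.0465
grip_force: 37.6
```

Emit:
arm_command --rows "0 0 0 0 0 0.004 -0.2; 0 0 0 0 0 0.004 0.4; 0 0 0 0 0 0.004 1; 0 0 0 0 0 0.004 1; 0 0 0 0 0 0.1 1; 0 0 0 0 0 0.4 1; 0 0 0 0 0 0.8 1; 0 0 0 0 0 0.95 1; 0 0 0 0 0 0.95 1"

```text
time_s: 18.4
ee_pos: [0.4773, -0.0603, 0.2353]
eef_rot: [3.137, 0.001, 1.571]
ft_force: [0.3, -0.3, -0.2]
finger_gap: 0.0855
grip_force: 0.0
```

Emit:
arm_command --rows "0.01 0 0 0.03 0.34 0 1; 0.02 0 0 0.06 0.68 0 1; 0.03 0 0 0.06 0.68 0 1"

```text
time_s: 18.77
ee_pos: [0.4822, 0.0239, 0.2321]
eef_rot: [-3.139, -0.096, 1.574]
ft_force: [0.2, -1.0, -0.2]
finger_gap: 0.0855
grip_force: 0.0
```

Emit:
arm_command --rows "0.02 0 0 0.03 0.34 0 1; 0.04 0 0 0.06 0.68 0 1; 0.04 0 0 0.06 0.68 0 1"

```text
time_s: 19.15
ee_pos: [0.4898, 0.1035, 0.2321]
eef_rot: [-3.14, -0.221, 1.572]
ft_force: [-0.3, 0.4, -0.2]
finger_gap: 0.0856
grip_force: 0.0
```

Emit:
arm_command --rows "0.02 0 0 0.03 0.34 -0.1 1; 0.04 0 0 0.06 0.68 -0.3 1; 0.041 0 0 0.06 0.68 -0.6 1; 0.041 0 0 0.06 0.68 -0.8 1; 0.041 0 0 0.06 0.68 -0.8 1"

```text
time_s: 19.77
ee_pos: [0.496, 0.1836, 0.1352]
eef_rot: [-3.137, -0.348, 1.569]
ft_force: [-0.1, -0.8, -0.1]
finger_gap: 0.0856
grip_force: 0.0
```

```bash
python3 - <<'E'
from h import *
p=get_image("scene");cv2.imwrite("pics/s6.png",cv2.resize(p["img"][120:300,175:345],None,fx=3.3,fy=3.3,interpolation=cv2.INTER_CUBIC))
s=arm.state();print(s["ee_pos"],s["eef_rot"],s["qpos"])
E
```

```text
[0.4970844  0.18383621 0.13647937] [-3.13929235 -0.34804266  1.5698115 ] [-0.0190027   0.37586259  1.85912237  0.42900266  0.9608663  -0.2762524 ]
```

View pics/s6.png

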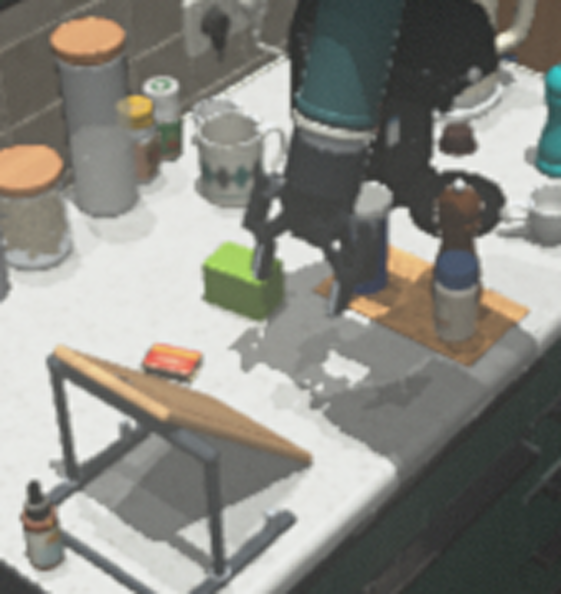

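The mill and jar stand upright on the mat (458,215 and 457,295). The open, tilted gripper (300,235) faces the board's lower edge. Now lower it and feel for the worktop.

Emit:
arm_command --rows "0 0 0 0 0 -0.3 1; 0 0 0 0 0 -0.6 1; 0 0 0 0 0 -0.85 1; 0 0 0 0 0 -0.93 1; 0 0 0 0 0 -0.93 1; 0 0 0 0 0 -0.93 1"

```text
time_s: 20.58
ee_pos: [0.4988, 0.1848, 0.0268]
eef_rot: [3.139, -0.349, 1.572]
ft_force: [1.1, -0.2, -0.7]
finger_gap: 0.0856
grip_force: 0.0
```

Emit:
arm_command --rows "0 0 0 0 0 -0.02 1; 0 0 0 0 0 -0.04 1; 0 0 0 0 0 -0.05 1;  0 0 0 0 0 -0.05 1"

```text
time_s: 21.08
ee_pos: [0.4975, 0.1849, 0.0194]
eef_rot: [-3.141, -0.349, 1.571]
ft_force: [-0.4, -0.1, 0.2]
finger_gap: 0.0859
grip_force: 0.0
```

Emit:
arm_command --rows "0 0 0 0 0 -0.02 1; 0 0 0 0 0 -0.04 1; 0 0 0 0 0 -0.04 1"

```text
time_s: 21.45
ee_pos: [0.4974, 0.1849, 0.0145]
eef_rot: [-3.141, -0.349, 1.571]
ft_force: [-0.1, 0.7, -0.6]
finger_gap: 0.0854
grip_force: 0.0
```

Emit:
arm_command --rows "0 0 0 0 0 -0.01 1; 0 0 0 0 0 -0.02 1; 0 0 0 0 0 -0.02 1"

```text
time_s: 21.82
ee_pos: [0.4976, 0.1849, 0.0123]
eef_rot: [-3.141, -0.349, 1.571]
ft_force: [-0.5, -0.2, -0.2]
finger_gap: 0.0855
grip_force: 0.0
```

Emit:
arm_command --rows "0 0 0 0 0 -0.01 1; 0 0 0 0 0 -0.02 1; 0 0 0 0 0 -0.02 1"

```text
time_s: 22.2
ee_pos: [0.4975, 0.1849, 0.0098]
eef_rot: [-3.141, -0.349, 1.571]
ft_force: [0.7, -0.2, 0.7]
finger_gap: 0.0853
grip_force: 0.0
```

Emit:
arm_command --rows "0 0 0 0 0 -0.015 1; 0 0 0 0 0 -0.03 1; 0 0 0 0 0 -0.03 1"

```text
time_s: 22.58
ee_pos: [0.4975, 0.1849, 0.0062]
eef_rot: [-3.141, -0.349, 1.571]
ft_force: [-0.3, -0.3, 0.5]
finger_gap: 0.0857
grip_force: 0.0
```

Emit:
arm_command --rows "0 0 0 0 0 -0.01 1; 0 0 0 0 0 -0.02 1; 0 0 0 0 0 -0.02 1"

```text
time_s: 22.95
ee_pos: [0.4976, 0.1849, 0.0039]
eef_rot: [-3.141, -0.349, 1.571]
ft_force: [0.7, -0.3, -0.4]
finger_gap: 0.0857
grip_force: 0.0
```

Emit:
arm_command --rows "0 0 0 0 0 -0.005 1; 0 0 0 0 0 -0.01 1; 0 0 0 0 0 -0.01 1"

```text
time_s: 23.32
ee_pos: [0.4976, 0.1849, 0.0027]
eef_rot: [-3.142, -0.349, 1.571]
ft_force: [1.1, 0.6, -0.5]
finger_gap: 0.0853
grip_force: 0.0
```

Emit:
arm_command --rows "0 0 0.0015 0 0.08 0 1; 0 0 0.0015 0 0.16 0 1; 0 0 0.0015 0 0.24 0 1; 0 0 0.0015 0 0.3 0 1; 0 0 0.0015 0 0.34 0 1; 0 0 0.0015 0 0.34 0 1"

```text
time_s: 24.08
ee_pos: [0.4975, 0.226, 0.0027]
eef_rot: [3.141, -0.349, 1.577]
ft_force: [-0.1, 0.6, -0.3]
finger_gap: 0.0854
grip_force: 0.0
```

Emit:
arm_command --rows "0 0 0 0 0.02 0 1; 0 0 0 0 0.04 0 1; 0 0 0 0 0.06 0 1; 0 0 0 0 0.08 0 1; 0 0 0 0 0.1 0 1"

```text
time_s: 24.7
ee_pos: [0.4986, 0.2369, 0.0027]
eef_rot: [3.14, -0.347, 1.576]
ft_force: [1.3, -5.4, 0.1]
finger_gap: 0.0853
grip_force: 2.3
```

Emit:
arm_command --rows "0 0 0 0 0.02 0 1; 0 0 0 0 0.04 0 1; 0 0 0 0 0.06 0 1; 0 0 0 0 0.08 0 1; 0 0 0 0 0.1 0 1; 0 0 0 0 0.12 0 1; 0 0 0 0 0.14 0 1; 0 0 0 0 0.16 0 1"

```text
time_s: 25.7
ee_pos: [0.4979, 0.2559, 0.0025]
eef_rot: [3.141, -0.347, 1.576]
ft_force: [0.6, -8.2, 0.5]
finger_gap: 0.0852
grip_force: 2.8
```

```bash
cat >> h.py <<'E'
def regions(tag):
    out={}
    for n in("scene","top"):
        p=get_image(n);L=[r for r in outline_of("board",p) if r["confidence"]>.4];out[n]=(p,L)
        print(tag,n,[(round(r["confidence"],2),np.round(r["bbox"],1)) for r in L])
    return out
Q=np.array([.4938,.4065,1.5763])
def fitmask(out,x0=None,views=("top","scene")):
    # foot in rest (u,v), rel yaw; lean from rail tangency; minimise mask mismatch by contour extents over directions
    D=np.array([[np.cos(a),np.sin(a)] for a in np.arange(0,2*np.pi,np.pi/8)])
    C=[(i,j,k) for i in(-.006,.006) for j in(-.07,.07) for k in(0,.26)]
    def pose(w):
        u,v,dy=w;d=-u-.006*np.cos(.5);t=.4
        for _ in range(30):
            d=-u-.006*np.cos(t);from_=lambda t:d*np.cos(t)-.16*np.sin(t)-.008
            t-=from_(t)/(-d*np.sin(t)-.16*np.cos(t))
        f=rest(Q,[[u,v,0]])[0];return [f[0],f[1],Q[2]+dy,t]
    def res(w):
        r=[]
        for n in views:
            p,L=out[n];ys,xs=np.nonzero(L[0]["region"]);q=np.array([proj(p,X) for X in board(pose(w),C)])
            r.append(((D@q.T).max(1)-(D@np.c_[xs,ys].T).max(1)))
        return np.concatenate(r)
    s=least_squares(res,[-.1,0,0] if x0 is None else x0,loss="soft_l1",diff_step=1e-3)
    b=pose(s.x);print("foot in rest",s.x[:2].round(4),"yaw",np.degrees(s.x[2]).round(2),"lean",np.degrees(b[3]).round(1),"rms",np.sqrt((s.fun**2).mean()).round(2));return s.x
E
python3 - <<'E'
from h import *
o=regions("mid")
for v in (("top","scene"),("top",),("scene",)): fitmask(o,[-.14,0,0],v)
s=arm.state();print(s["ee_pos"],s["ft_force"])
E
```

```text
mid scene [(0.83, array([230.1, 242.8,  73.6,  41.9])), (0.54, array([304.3, 209.9,  62.8,  35.5]))]
mid top [(0.6, array([183.6, 221.2,  65.9,  48.3]))]
foot in rest [-0.1367 -0.0107] yaw 5.12 lean 37.3 rms 7.63
foot in rest [-0.1262 -0.0284] yaw 11.32 lean 34.9 rms 8.9
foot in rest [-0.1314 -0.0086] yaw 7.72 lean 36.1 rms 0.79
[0.4978744  0.2562549  0.00259653] [ 0.01216535 -4.35289879 -0.14291587]
```

Emit:
arm_command --rows "0 0 0 0 0.02 0 1; 0 0 0 0 0.04 0 1; 0 0 0 0 0.06 0 1; 0 0 0 0 0.08 0 1; 0 0 0 0 0.1 0 1; 0 0 0 0 0.12 0 1; 0 0 0 0 0.14 0 1; 0 0 0 0 0.16 0 1"

```text
time_s: 26.9
ee_pos: [0.4975, 0.2754, 0.0024]
eef_rot: [-3.142, -0.348, 1.576]
ft_force: [0.3, -6.7, -1.2]
finger_gap: 0.0853
grip_force: 2.4
```

Emit:
arm_command --rows "0 0 0 0 0.02 0 1; 0 0 0 0 0.04 0 1; 0 0 0 0 0.06 0 1; 0 0 0 0 0.08 0 1; 0 0 0 0 0.1 0 1; 0 0 0 0 0.12 0 1; 0 0 0 0 0.14 0 1; 0 0 0 0 0.16 0 1"

```text
time_s: 27.9
ee_pos: [0.4972, 0.2946, 0.0023]
eef_rot: [-3.141, -0.348, 1.576]
ft_force: [0.1, -4.7, -1.3]
finger_gap: 0.085
grip_force: 2.3
```

```bash
python3 - <<'E'
from h import *
p=get_image("scene");q=get_image("top")
f=lambda p,c,r,w,h,k:cv2.resize(p["img"][r:r+h,c:c+w],None,fx=k,fy=k,interpolation=cv2.INTER_CUBIC)
a=f(p,175,205,110,100,4);b=f(q,135,180,90,100,4)
cv2.imwrite("pics/s7.png",np.hstack([a,b]))
s=arm.state();print(s["ee_pos"],s["ft_force"])
E
```

```text
[0.49725523 0.29483819 0.00239404] [ 0.25388406 -4.82134827 -1.06355905]
```

View pics/s7.png

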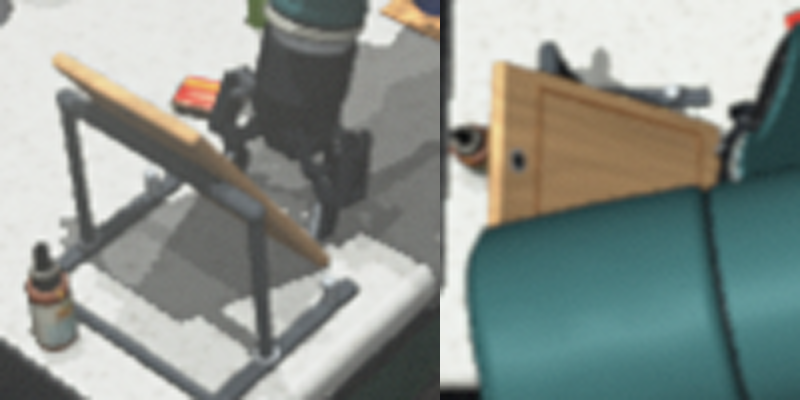

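Scene half: the board's top edge (58,57)–(200,140) runs parallel to the rail, and its near lower corner (328,262) is just short of pin_a (328,280). Top half: the arm hides the near half of the board. I keep pushing, stop a little short, back off and measure.

Emit:
arm_command --rows "0 0 0 0 0.02 0 1; 0 0 0 0 0.04 0 1; 0 0 0 0 0.06 0 1; 0 0 0 0 0.08 0 1; 0 0 0 0 0.1 0 1; 0 0 0 0 0.12 0 1; 0 0 0 0 0.14 0 1; 0 0 0 0 0.16 0 1;  0 0 0 0 0.18 0 1; 0 0 0 0 0.19 0 1"

```text
time_s: 29.25
ee_pos: [0.4971, 0.3175, 0.0023]
eef_rot: [-3.141, -0.348, 1.576]
ft_force: [0.7, -5.0, -2.3]
finger_gap: 0.0854
grip_force: 2.3
```

Emit:
arm_command --rows "0 0 0 0 0 0 1; 0 0 0 0 -0.02 0 1; 0 0 0 0 -0.1 0 1; 0 0 0 0 -0.3 0 1; 0 0 0 0 -0.6 0 1; 0 0 0 0 -1 0 1; 0 0 0 0 -1 0 1"

```text
time_s: 30.12
ee_pos: [0.4985, 0.1954, 0.0029]
eef_rot: [3.141, -0.349, 1.572]
ft_force: [-0.3, 0.2, -0.6]
finger_gap: 0.0852
grip_force: 0.0
```

Emit:
arm_command --rows "0 0 0 0 -0.4 0.3 1; 0 0 0 0 -0.8 0.6 1; 0 0 0 0 -1 0.6 1; 0 0 0 0 -1 0.6 1"

```text
time_s: 30.62
ee_pos: [0.4986, 0.0772, 0.0754]
eef_rot: [3.14, -0.349, 1.574]
ft_force: [0.2, 1.0, 0.3]
finger_gap: 0.0852
grip_force: 0.0
```

```bash
python3 - <<'E'
from h import *
o=regions("end")
for v in (("top","scene"),("top",),("scene",)): fitmask(o,[-.08,0,0],v)
f=lambda p,c,r,w,h,k:cv2.resize(p["img"][r:r+h,c:c+w],None,fx=k,fy=k,interpolation=cv2.INTER_CUBIC)
cv2.imwrite("pics/s8.png",np.hstack([f(o["scene"][0],175,200,85,100,5),f(o["top"][0],145,180,65,100,5)]))
import pickle;pickle.dump({n:o[n][0] for n in o},open("p2.pkl","wb"))
s=arm.state();print(s["ee_pos"],s["ft_force"])
E
```

```text
end scene [(0.8, array([221.3, 242.8,  63.2,  63.6]))]
end top [(0.72, array([172.7, 223.9,  47.6,  61.5]))]
foot in rest [-0.0763 -0.0074] yaw 3.98 lean 21.2 rms 1.56
foot in rest [-0.0737 -0.0071] yaw 3.12 lean 20.4 rms 1.25
foot in rest [-0.0825 -0.0061] yaw 2.72 lean 23.1 rms 1.5
[0.49685854 0.07942369 0.07439799] [ 0.04012575  0.81738367 -0.68517884]
```

View pics/s8.png

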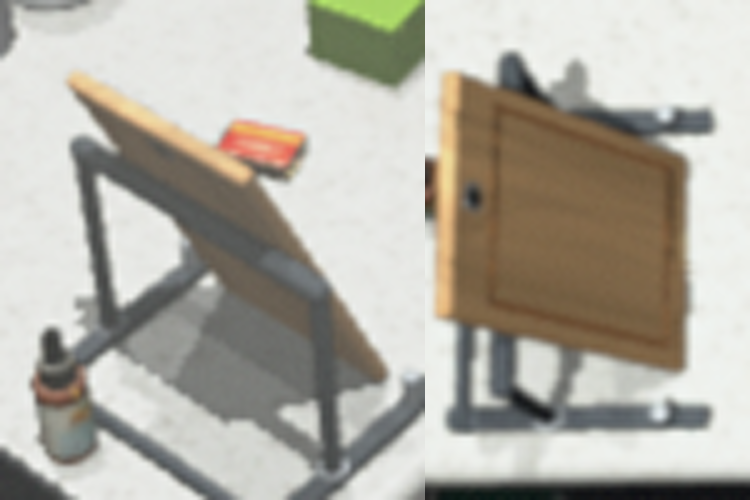

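Board leans squarely on the rail. In top (5x crop, offset 425) its lower front edge runs (687,155)–(683,368) and the pins are at (666,115) and (660,410), parallel to it. Now the remaining gap.

```bash
python3 - <<'E'
from h import *
import pickle;ps=pickle.load(open("p2.pkl","rb"));t=ps["top"];s=ps["scene"]
T=lambda u,v:(145+(u-425)/5,180+v/5);S=lambda u,v:(175+u/5,200+v/5)
c,sn=np.cos(Q[2]),np.sin(Q[2])
inr=lambda X:np.round([c*(X[0]-Q[0])+sn*(X[1]-Q[1]),-sn*(X[0]-Q[0])+c*(X[1]-Q[1])],4)
for n,uv,z in(("edge b",T(687,155),.0045),("edge a",T(683,368),.0045),("pin b",T(666,115),.033),("pin a",T(660,410),.033),("BUb",T(442,75),.242),("BUa",T(438,318),.242)):print(n,inr(at_z(t,*uv,z)))
print("scene corner a",inr(at_z(s,*S(387,372),.004)),"pin a",inr(at_z(s,*S(412,375),.033)),"pin b",inr(at_z(s,*S(188,245),.033)))
C=[(i,j,k) for i in(-.006,.006) for j in(-.07,.07) for k in(0,.26)]
obs=[(t,T(687,155),(-.006,-.07,0)),(t,T(683,368),(-.006,.07,0)),(t,T(442,72),(.006,-.07,.26)),(t,T(438,318),(.006,.07,.26)),(s,S(387,372),(-.006,.07,0)),(s,S(70,76),(.006,-.07,.26)),(s,S(250,183),(.006,.07,.26))]
f=lambda q:np.concatenate([proj(p,board(q,P)[0])-uv for p,uv,P in obs])
r=least_squares(f,[.5,.33,1.576,.37],loss="soft_l1");print(inr(r.x[:2]),np.degrees(r.x[2]-Q[2]),np.degrees(r.x[3]),r.fun.reshape(-1,2).round(1).tolist())
E
```

```text
edge b [-0.0843 -0.0728]
edge a [-0.0833  0.0643]
pin b [-0.0744 -0.0927]
pin a [-0.0731  0.0941]
BUb [ 0.0209 -0.0689]
BUa [0.0192 0.0671]
scene corner a [-0.0806  0.065 ] pin a [-0.0683  0.0972] pin b [-0.0649 -0.0892]
[-0.078  -0.0026] 0.5676265175406642 21.08473502675672 [[-0.4, 0.1], [0.3, 1.0], [-0.4, -0.4], [-0.5, 0.5], [1.3, -0.4], [-0.8, -0.8], [-0.1, -1.7]]
```

Foot centre is about 5 mm short (x ≈ -77 mm against -72) and square within 0.5°. Re-approach along the same path and push 5 mm more.

Emit:
arm_command --rows "0 0 0 0 0.3 -0.2 1; 0 0 0 0 0.7 -0.4 1; 0 0 0 0 1 -0.55 1; 0 0 0 0 1 -0.6 1; 0 0 0 0 1 -0.6 1; 0 0 0 0 1 -0.6 1"

```text
time_s: 31.58
ee_pos: [0.4981, 0.1976, 0.0031]
eef_rot: [3.141, -0.349, 1.576]
ft_force: [-0.3, 0.2, -0.1]
finger_gap: 0.0856
grip_force: 0.0
```

Emit:
arm_command --rows "0 0 0 0 0.3 0 1; 0 0 0 0 0.6 0 1; 0 0 0 0 0.85 0 1; 0 0 0 0 0.92 0 1; 0 0 0 0 0.95 0 1; 0 0 0 0 0.97 0 1; 0 0 0 0 0.97 0 1"

```text
time_s: 32.45
ee_pos: [0.4978, 0.3138, 0.0027]
eef_rot: [-3.142, -0.349, 1.575]
ft_force: [-0.3, 0.6, -0.4]
finger_gap: 0.0853
grip_force: 0.0
```

Emit:
arm_command --rows "0 0 0 0 0.015 0 1; 0 0 0 0 0.03 0 1; 0 0 0 0 0.04 0 1; 0 0 0 0 0.05 0 1; 0 0 0 0 0.06 0 1; 0 0 0 0 0.07 0 1; 0 0 0 0 0.07 0 1"

```text
time_s: 33.33
ee_pos: [0.4976, 0.3219, 0.0025]
eef_rot: [3.141, -0.347, 1.576]
ft_force: [-0.3, -6.4, 0.1]
finger_gap: 0.0855
grip_force: 3.1
```

Emit:
arm_command --rows "0 0 0 0 0 0 1; 0 0 0 0 -0.02 0 1; 0 0 0 0 -0.1 0 1; 0 0 0 0 -0.3 0 1; 0 0 0 0 -0.6 0 1; 0 0 0 0 -1 0 1; 0 0 0 0 -1 0 1"

```text
time_s: 34.2
ee_pos: [0.4983, 0.2001, 0.0027]
eef_rot: [3.141, -0.348, 1.572]
ft_force: [0.9, 0.9, 0.3]
finger_gap: 0.0853
grip_force: 0.0
```

Emit:
arm_command --rows "0 0 0 0 -0.4 0.3 1; 0 0 0 0 -0.8 0.6 1; 0 0 0 0 -1 0.6 1; 0 0 0 0 -1 0.6 1"

```text
time_s: 34.7
ee_pos: [0.4985, 0.0819, 0.0753]
eef_rot: [3.14, -0.349, 1.574]
ft_force: [0.5, -0.0, -0.7]
finger_gap: 0.0852
grip_force: 0.0
```

```bash
python3 - <<'E'
from h import *
import pickle;old=pickle.load(open("p2.pkl","rb"))["top"];new=get_image("top");pickle.dump(new,open("p3.pkl","wb"))
c,sn=np.cos(Q[2]),np.sin(Q[2])
inr=lambda X:np.array([c*(X[0]-Q[0])+sn*(X[1]-Q[1]),-sn*(X[0]-Q[0])+c*(X[1]-Q[1])])
for nm,p in(("old",old),("new",new)):
    g=cv2.GaussianBlur(p["img"],(3,3),0).astype(float)[:,:,0];P=[]
    for r in range(214,251):
        row=g[r,188:206];m=(row[:3].mean()+row[-3:].mean())/2
        i=np.nonzero(row>m)[0][0];P.append(inr(at_z(p,188+i-1+(m-row[i-1])/(row[i]-row[i-1]),r,.0043)))
    P=np.array(P);k=np.polyfit(P[:,1],P[:,0],1,w=None);res=P[:,0]-np.polyval(k,P[:,1]);ok=abs(res)<.002;k=np.polyfit(P[ok,1],P[ok,0],1)
    print(nm,"front edge x",k[1].round(4),"-> foot",(k[1]+.0056).round(4),"slope deg",np.degrees(np.arctan(k[0])).round(2),ok.sum())
    # pins: bright blobs near expected
    for y in(.095,-.095):
        u=proj(p,rest(Q,[[-.072,y,.033]])[0]);w=p["img"][int(u[1])-5:int(u[1])+6,int(u[0])-5:int(u[0])+6];print(u.round(1),)
        gg=w.min(2).astype(float)
        print(gg.astype(int).tolist() if nm=="new" else "")
E
```

```text
old front edge x -0.0835 -> foot -0.0779 slope deg -0.57 37
[191.6 262.3]

[192.4 202.3]

new front edge x -0.0795 -> foot -0.0739 slope deg -0.4 37
[191.6 262.3]
[[194, 197, 201, 211, 221, 225, 228, 231, 235, 238, 238], [208, 214, 218, 223, 228, 233, 233, 230, 234, 238, 239], [217, 216, 217, 221, 227, 233, 224, 195, 204, 229, 237], [182, 181, 182, 186, 202, 216, 201, 153, 141, 174, 200], [123, 124, 126, 140, 175, 208, 198, 140, 95, 108, 129], [95, 100, 103, 127, 178, 220, 213, 153, 91, 86, 95], [97, 101, 103, 120, 166, 206, 197, 134, 83, 89, 97], [96, 100, 99, 102, 116, 132, 122, 91, 78, 89, 96], [115, 121, 125, 125, 123, 121, 121, 121, 132, 136, 135], [185, 192, 198, 202, 202, 202, 205, 214, 221, 225, 225], [220, 224, 230, 233, 233, 233, 234, 236, 238, 237, 238]]
[192.4 202.3]
[[235, 234, 230, 227, 231, 234, 237, 237, 238, 237, 235], [235, 234, 231, 227, 230, 235, 237, 238, 237, 237, 236], [236, 236, 234, 232, 231, 235, 237, 238, 239, 239, 238], [230, 231, 232, 230, 231, 232, 233, 233, 232, 233, 235], [196, 198, 200, 203, 212, 221, 213, 190, 172, 182, 200], [133, 136, 137, 149, 181, 216, 212, 163, 111, 110, 132], [103, 102, 101, 112, 157, 202, 199, 143, 86, 86, 97], [101, 102, 103, 102, 114, 134, 129, 96, 78, 89, 96], [94, 97, 98, 93, 91, 83, 77, 70, 75, 86, 89], [69, 76, 82, 89, 100, 113, 115, 113, 113, 120, 128], [76, 94, 109, 122, 159, 194, 202, 197, 193, 205, 218]]
```

Emit:
arm_command --rows "0 0 0 0 0.3 -0.2 1; 0 0 0 0 0.7 -0.4 1; 0 0 0 0 1 -0.55 1; 0 0 0 0 1 -0.6 1; 0 0 0 0 1 -0.6 1; 0 0 0 0 1 -0.6 1"

```text
time_s: 35.5
ee_pos: [0.4979, 0.2025, 0.003]
eef_rot: [3.141, -0.349, 1.576]
ft_force: [1.0, 0.3, -0.2]
finger_gap: 0.0851
grip_force: 0.0
```

Emit:
arm_command --rows "0 0 0 0 0.3 0 1; 0 0 0 0 0.6 0 1; 0 0 0 0 0.85 0 1; 0 0 0 0 0.92 0 1; 0 0 0 0 0.95 0 1; 0 0 0 0 0.97 0 1; 0 0 0 0 0.985 0 1; 0 0 0 0 1 0 1; 0 0 0 0 1 0 1"

```text
time_s: 36.62
ee_pos: [0.4978, 0.3221, 0.0026]
eef_rot: [3.141, -0.348, 1.576]
ft_force: [-0.2, -4.8, 1.3]
finger_gap: 0.0852
grip_force: 2.5
```

Emit:
arm_command --rows "0 0 0 0 0.005 0 1; 0 0 0 0 0.01 0 1; 0 0 0 0 0.012 0 1; 0 0 0 0 0.012 0 1"

```text
time_s: 37.12
ee_pos: [0.4977, 0.3233, 0.0026]
eef_rot: [3.141, -0.348, 1.576]
ft_force: [0.4, -8.1, 2.1]
finger_gap: 0.0853
grip_force: 3.8
```

Emit:
arm_command --rows "0 0 0 0 -0.01 0 1; 0 0 0 0 -0.04 0 1; 0 0 0 0 -0.1 0 1; 0 0 0 0 -0.3 0 1; 0 0 0 0 -0.6 0 1; 0 0 0 0 -1 0 1; 0 0 0 0 -1 0 1"

```text
time_s: 38.0
ee_pos: [0.4983, 0.2016, 0.0027]
eef_rot: [3.141, -0.348, 1.572]
ft_force: [-0.1, -0.2, -0.2]
finger_gap: 0.0849
grip_force: 0.0
```

Emit:
arm_command --rows "0 0 0 0 -0.4 0.3 1; 0 0 0 0 -0.8 0.6 1; 0 0 0 0 -1 0.9 1; 0 0 0 0 -1 0.9 1; 0 0 0 0 -1 0.9 1"

```text
time_s: 38.62
ee_pos: [0.4971, 0.0851, 0.1105]
eef_rot: [-3.141, -0.349, 1.576]
ft_force: [-0.5, -0.8, 0.7]
finger_gap: 0.0853
grip_force: 0.0
```

```bash
python3 - <<'E'
from h import *
c,sn=np.cos(Q[2]),np.sin(Q[2])
inr=lambda X:np.array([c*(X[0]-Q[0])+sn*(X[1]-Q[1]),-sn*(X[0]-Q[0])+c*(X[1]-Q[1])])
p=get_image("top");g=cv2.GaussianBlur(p["img"],(3,3),0).astype(float)[:,:,0];P=[]
for r in range(214,251):
    row=g[r,188:206];m=(row[:3].mean()+row[-3:].mean())/2
    i=np.nonzero(row>m)[0][0];P.append(inr(at_z(p,188+i-1+(m-row[i-1])/(row[i]-row[i-1]),r,.0043)))
P=np.array(P);k=np.polyfit(P[:,1],P[:,0],1);print("foot",k[1]+.0056,np.degrees(k[0]))
q=get_image("scene")
for t in("mill","spice","drum"):print(t,[(round(r["confidence"],2),np.round(r["bbox"],0)) for r in outline_of(t,q)])
s=arm.state();print(s["time_s"],s["ee_pos"],s["ft_force"])
E
```

```text
foot -0.07359150786927908 -0.06364041509437617
mill [(0.73, array([313., 185.,  13.,  19.])), (0.55, array([345., 157.,  11.,  36.]))]
spice [(0.65, array([220., 243.,  64.,  69.])), (0.55, array([313., 208.,  15.,  32.]))]
drum [(0.69, array([286., 195.,  14.,  30.]))]
38.875 [0.49669722 0.08527865 0.10980148] [ 0.85406458  0.2329611  -0.00179766]
```

```bash
python3 -c "
from station import job_done
print(job_done())"
```

```text
the job is handed in; nothing more can be done
None
```

I handed the job in at about 39 s. The mill and spice jar stand upright on the mat beside the drum, and the board's lower edge lies square between the pins, about 1 to 2 mm short of their line by the last camera measurement.

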